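# Set out a slab-glass panel

## Task

Set out the loose glass round the hexagon and the square that are already bedded on the plywood board, everything flat and square to the board: the round slab midway between those two; the house-shaped slab behind the hexagon (on its far side from the robot), its point facing straight away from it; the bar in front of the square (on the robot's side), its length running left to right. Centre the house and the bar on their bedded slab and leave a joint of about 25 mm to it. Only when all three lie right, stand the knobbed weight upright in the middle of the round slab; leave the hammer, brush and jar where they are.

Things in the scene. Friction and masses are not known exactly. Their poses are not given: they have to be found in the camera images.
- board: Fixed plywood setting board, 300 x 300 mm, 9 mm thick, with a dark strip along its front edge (the robot's side). Origin at the centre of its underside, on the bench; x points to its back edge (away from the robot), y to its left edge, z up. Turned up to 0.2 rad. The point midway between the two bedded slabs is at x = y = 0 of this frame; the board's top is at z = 9 mm.
- hexagon: Hexagonal green glass slab bedded (fixed) on the board, 56 mm across flats, 65 mm across corners, 20 mm thick. Origin at the centre of its underside; axes as the board's: flats face +x and -x, corners point to +y and -y. It lies 80 mm left or right of the board's middle (the square takes the other place).
- square: Square green glass slab bedded (fixed) on the board, 56 x 56 mm, 20 mm thick. Origin at the centre of its underside; axes as the board's, sides along x and y. It lies 160 mm from the hexagon, on the other side of the board's middle.
- round: Loose round green glass slab, 52 mm in diameter, 20 mm thick, 0.1 kg, lying flat on the bench. Origin at the centre of its underside, z up.
- house: Loose house-shaped (five-sided) green glass slab, 20 mm thick, 0.11 kg, lying flat. 62 mm long along its x by 44 mm wide along its y. Origin on the underside, in the middle of the length and width: square flat end at x = -31 mm, parallel sides (y = +-22 mm) from x = -31 to 9 mm, from there two slopes to the point at x = +31 mm.
- bar: Loose rectangular green glass bar, 26 mm wide along its x, 66 mm long along its y, 20 mm thick, 0.09 kg, lying flat. Origin at the centre of its underside.
- weight: Loose dark steel weight: foot 42 mm in diameter and 18 mm high, sloping to a straight round knob 20 mm in diameter from 22 mm to 48 mm height (its top). 0.3 kg. Origin at the centre of its underside, z up.
- hammer: Bystander: hammer, 260 mm long, lying on the bench beyond the work, its length roughly left to right, head to the left. Origin under its middle. Leave it.
- brush: Bystander: flat brush, 200 mm long, lying on the bench beyond the board, its length roughly left to right. Origin under its middle. Leave it.
- jar: Bystander: small closed glass jar, 56 mm in diameter, 65 mm high, to the right of the work. Origin at the centre of its underside. Leave it.
There are look-alikes about, which are no part of the job. What is shaped like the round but black or pink is not meant.

How it is judged:
By the outcome, as a careful person would: the job done as asked, in the order asked, and still so for the second after the job is handed in, with the robot touching nothing.
It also fails if it takes over 104 s, if anything falls off the work surface, if the arm or the gripper's body presses on something with over 40 N, if the wrist force passes 120 N, or if a joint passes its speed limit or range.

## Robot

A 6-joint arm with a two-finger parallel gripper is mounted at the origin on the work surface. World frame = base frame: x ahead of the robot, y to its left, z up, the work surface at z = 0. Lengths are in m, angles in rad, forces in N, time in s.
With the tool pointing down it reaches from about 0.35 to 0.775 m from the base axis. Payload 5.5 kg.
Tool frame: the origin (TCP) lies between the finger pads; the fingertips stand 11 mm ahead of it and the grasp point (between the pads) lies 8 mm behind it (tips_ahead is the distance from the TCP to the fingertips, in m); z points along the fingers, y is the line along which they close (so a half turn about z gives the same grasp; the last joint's range is limited). The gripper opens to 85 mm and grips with 20 to 120 N. Pads are 22 mm wide; open, the fingers measure 114 mm over their backs; the gripper's body (76 mm by 85 mm) begins 54 mm behind the grasp point. The pads swing forward as they close: fully open they stand 13 mm farther back than shut.
Start: joints at [1.035, 0.313, 0.046, 1.304, 0, 1.431], TCP at [0.222, 0.531, 0.242] pointing down, gripper open.
Joint ranges: [-2.76, 2.76], [-0.86, 1.69], [-1.03, 1.26], [-2.2, 2.34], [-1.47, 1.5], [-3.14, 3.14]. Speed limits (rad/s): [2.57, 2.57, 3.14, 3.14, 3.14, 3.14].

## Interface

Orientations are given as a unit quaternion [w, x, y, z].
In Python, from workcell import * gives the robot as it stands. The module is installed in compiled form; this text tells all that it offers.
- The arm moves only by the tool jog_arm, never from a script. Its argument "moves" is a list of rows, each an object with "fingers": the closure, from 0 (fully open) to 1 (shut); "slide": the shift along the tool's x, y, z in mm, a list of three; "angular": the turn, a rotation vector about the tool's x, y, z in degrees, a list of three. A call has 1 to 10 rows; each row is the pose to reach, as a shift and turn from the pose commanded when the call began, along the tool's axes at that moment; what a row does not reach only later rows make up. A row lasts 1/12 s, in which the tool goes at most 41.7 mm and 7.16 degrees, less where a joint would pass 70% of its speed; a pose out of reach is approached as far as the arm can. A call with a gripper value outside its range is refused whole. The fingers move at their own pace and stop on an object; "squeeze" is the grip in N (left out, the last holds). Time passes only in rows, so rows that repeat a pose let the fingers close. It gives the time, the measured TCP pose, the force, the opening and the grip force at its end, in the units of the state.
- get_state(): the state, without advancing time (a new reading comes with each control period).
- read_camera(name): name is "side" or "top"; returns a dict with "color" (480x640x3 uint8, red, green, blue), "fovy" (degrees; the focal length in pixels is half the picture's height over the tangent of half this angle, whatever the lens; pixels are square), "cx", "cy" (the principal point, pixels), "world_from_camera" (4x4, takes a point from camera to world coordinates). Camera axes: x right, y down, z forward; pixel columns grow to the right and rows downward; lengths in m; the calibration is good to about 2 mm. A picture is of the moment at which its call begins. There is no depth.
- hand_in(): hands the job in; it is judged then, once.
Trained networks look in a picture, given as the dict that the camera call returned (one of the last four; its "shot" number tells which), for a name from the list of things; names that differ only in an ending like _2 or _b are one class to them, and where a whole thing is asked for, a point or a joint stands for the part that bears it (a point fixed in the world has none). Each returns a list of dicts, best first, with "p" (0 to 1); they miss things now and then, are a little off and sometimes report something else, mostly with a low value. They report only what shows in the picture. A call takes as long as a camera call. They do not tell look-alikes from the thing itself.
- look_for(target, picture): "point" ([column, row] in pixels, amid what is visible of it).
- tip_of(target, picture): "point" ([column, row] in pixels: a listed point, or the origin of a listed thing).
The state is a dict: "clock": time; "joint_pos": joint angles; "qvel": joint speeds; "tau": joint torques, N m; "tcp_pos": TCP position; "orientation": TCP orientation; "wrist_force": force on the tool from outside, world axes, zero at the start; "ft_torque": the same for the moment, N m; "finger_gap": finger opening in m; "grip_force": force on a finger pad.
Only numpy, scipy, OpenCV 4.12 (cv2) and the standard library are available. Lean on these libraries where they do the work, as an engineer would, in place of code of your own. Each camera call takes 0.05 s, during which the arm holds its last target. There are 200 camera calls.

## Working session

There is one attempt and no reset: what is moved stays moved. The work goes in short steps, Python scripts to look and compute and a tool call to move; the robot and the scene stay as the last step left them, time stands still between calls to the robot, and variables do not carry over. Pictures are saved under pics/ and viewed, at most 14 in all, crops included, and the job is handed in when it is done.

Besides the shell and the picture viewer there is one more tool, called after ">>>" as name(argument=value, ...) on one line, values as JSON. jog_arm: Moves the arm, as the interface text tells. Its arguments: {"type":"object","properties":{"moves":{"type":"array","items":{"type":"object","properties":{"fingers":{"type":"number"},"slide":{"type":"array","items":{"type":"number"}},"angular":{"type":"array","items":{"type":"number"}}}}},"squeeze":{"type":"number"}},"required":["moves"]}

```bash
mkdir -p pics; cat > h.py <<'E'
from workcell import *
import numpy as np, cv2
from scipy.spatial.transform import Rotation as R
def ray(p,px):
    f=240/np.tan(np.radians(p["fovy"])/2); T=np.array(p["world_from_camera"])
    d=T[:3,:3]@np.array([(px[0]-p["cx"])/f,(px[1]-p["cy"])/f,1]); return T[:3,3],d
def at(p,px,z):
    o,d=ray(p,px); return o+d*(z-o[2])/d[2]
def proj(p,X):
    f=240/np.tan(np.radians(p["fovy"])/2); T=np.linalg.inv(np.array(p["world_from_camera"]))
    c=T[:3,:3]@np.array(X)+T[:3,3]; return np.array([p["cx"]+f*c[0]/c[2],p["cy"]+f*c[1]/c[2]])
def save(p,n): cv2.imwrite("pics/"+n,np.ascontiguousarray(p["color"][:,:,::-1]))
E
python3 - <<'E'
from h import *
s=get_state(); print({k:np.round(v,3) for k,v in s.items()})
for n in("top","side"):
    p=read_camera(n); save(p,n+"0.png"); print(n,p["fovy"],p["cx"],p["cy"],np.round(p["world_from_camera"],3).tolist())
    for t in "board hexagon square round house bar weight hammer brush jar".split():
        print(t,[(np.round(d["point"]).tolist(),round(d["p"],2),np.round(at(p,d["point"],0.01)[:2],3).tolist()) for d in look_for(t,p)][:4])
E
```

```text
{'clock': np.float64(0.0), 'joint_pos': array([1.035, 0.314, 0.045, 1.304, 0.   , 1.431]), 'qvel': array([-0.   , -0.   , -0.001, -0.   ,  0.002,  0.   ]), 'tau': array([ 1.0000e-03, -4.8063e+01,  2.9853e+01,  1.9000e-02, -0.0000e+00,
       -0.0000e+00]), 'tcp_pos': array([0.221, 0.53 , 0.241]), 'orientation': array([-0.   ,  0.197,  0.98 , -0.001]), 'wrist_force': array([ 0.215,  0.175, -0.883]), 'ft_torque': array([-0.036,  0.022,  0.029]), 'grip_force': np.float64(0.0), 'finger_gap': np.float64(0.085)}
top 42.732452895437824 302.81543917397124 242.90161619734042 [[0.025, -0.984, 0.176, 0.37], [-1.0, -0.026, -0.002, -0.068], [0.007, -0.176, -0.984, 1.435], [0.0, 0.0, 0.0, 1.0]]
board [([193.0, 289.0], 0.96, [0.508, 0.182])]
hexagon [([156.0, 289.0], 0.89, [0.506, 0.267])]
square [([225.0, 288.0], 0.96, [0.514, 0.108])]
round [([399.0, 209.0], 0.86, [0.713, -0.299]), ([391.0, 247.0], 0.6, [0.62, -0.279]), ([430.0, 233.0], 0.55, [0.657, -0.371])]
house [([326.0, 254.0], 0.63, [0.601, -0.126]), ([196.0, 290.0], 0.58, [0.508, 0.175])]
bar [([322.0, 304.0], 0.62, [0.482, -0.12])]
weigh
[... 339 characters left out ...]
922097 238.76007464712413 [[0.95, -0.232, 0.211, 0.409], [-0.313, -0.733, 0.604, -0.701], [0.014, -0.64, -0.769, 0.868], [0.0, 0.0, 0.0, 1.0]]
board [([234.0, 198.0], 0.78, [0.498, 0.164])]
hexagon [([230.0, 166.0], 0.69, [0.512, 0.286]), ([258.0, 345.0], 0.17, [0.454, -0.261])]
square [([245.0, 211.0], 0.83, [0.514, 0.11])]
round [([336.0, 332.0], 0.93, [0.615, -0.28]), ([370.0, 364.0], 0.85, [0.655, -0.368]), ([378.0, 327.0], 0.68, [0.702, -0.297])]
house [([307.0, 274.0], 0.84, [0.602, -0.125])]
bar [([257.0, 289.0], 0.71, [0.486, -0.128])]
weight [([260.0, 343.0], 0.77, [0.46, -0.258])]
hammer []
brush [([329.0, 168.0], 0.75, [0.771, 0.197])]
jar [([272.0, 434.0], 0.71, [0.436, -0.437])]
```

View pics/top0.png

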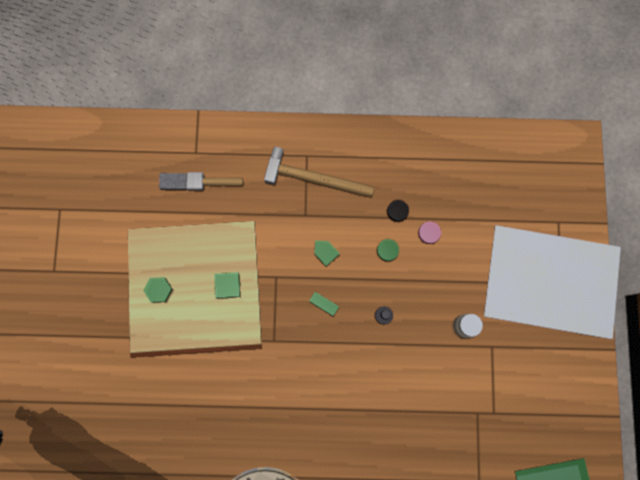

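View pics/side0.png

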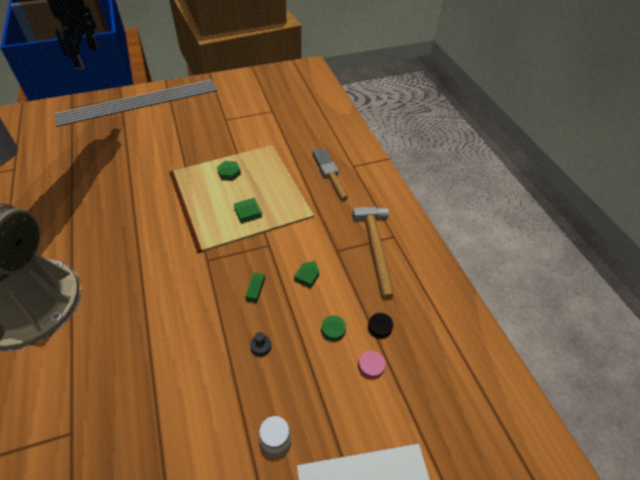

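The nets and both pictures agree on three round candidates. In the top picture the black one is at (398,210), the pink one at (430,232) and the green one at (388,250). Green fits, and an enlarged crop will confirm it. Next I fit the outlines.

```bash
cat >> h.py <<'E'
from scipy.optimize import minimize
a=np.arange(6)*np.pi/3+np.pi/2; c=np.linspace(0,2*np.pi,40)
S=dict(hexagon=.0323*np.c_[np.cos(a),np.sin(a)],round=.026*np.c_[np.cos(c),np.sin(c)],
 square=.028*np.array([[1,1],[-1,1],[-1,-1],[1,-1]]),bar=np.array([.013,.033])*[[1,1],[-1,1],[-1,-1],[1,-1]],
 house=np.array([[-31,-22],[9,-22],[31,0],[9,22],[-31,22]])/1e3,board=.15*np.array([[1,1],[-1,1],[-1,-1],[1,-1]]))
def mask(p,lo=(40,70,20),hi=(90,255,255)):
    return cv2.inRange(cv2.cvtColor(p["color"],cv2.COLOR_RGB2HSV),lo,hi)/255.
def fit(p,name,x0,z0,yaws,h=.02,m=None,K=8):
    m=mask(p) if m is None else m
    C=proj(p,[*x0,z0]).astype(int); w=130 if name=="board" else 40
    u0,v0=C-w; u0=max(u0,0);v0=max(v0,0); M=m[v0:C[1]+w,u0:C[0]+w]; H,W=M.shape
    M=cv2.GaussianBlur(M,(0,0),.7)
    def cost(q):
        c,s=np.cos(q[2]),np.sin(q[2]); P=S[name]@np.array([[c,s],[-s,c]])+q[:2]
        uv=np.array([proj(p,[*k,z]) for z in(z0,z0+h) for k in P])-[u0,v0]
        hull=cv2.convexHull(((uv+.5)*K*16-8).round().astype(np.int32).reshape(-1,1,2)); I=np.zeros((H*K,W*K),np.uint8)
        cv2.fillConvexPoly(I,hull,255,shift=4)
        I=cv2.GaussianBlur(cv2.resize(I,(W,H),interpolation=cv2.INTER_AREA)/255.,(0,0),.7)
        return ((I-M)**2).sum()
    best=None
    for y in yaws:
        sx=np.array([[*x0,y]]*4)+np.array([[0,0,0],[.008,0,0],[0,.008,0],[0,0,.2]])
        r=minimize(cost,sx[0],method="Nelder-Mead",options=dict(initial_simplex=sx,xatol=1e-4,fatol=1e-3))
        if best is None or r.fun<best.fun: best=r
    return best.x,best.fun
def show(n,q): print(n,np.round(q[0][:2]*1e3,1),"yaw",round(np.degrees(q[0][2]),1),"cost",round(q[1],2))
E
python3 - <<'E'
from h import *
for n in("top","side"):
    p=read_camera(n); print(n)
    for t,x,z,y in(("hexagon",(.506,.267),.009,[0]),("square",(.514,.108),.009,[0]),("round",(.62,-.28),0,[0]),("house",(.601,-.126),0,np.arange(6)*1.05),("bar",(.484,-.122),0,np.arange(4)*.785)):
        show(t,fit(p,t,x,z,y))
    bm=cv2.inRange(cv2.cvtColor(p["color"],cv2.COLOR_RGB2HSV),(20,0,110),(95,255,255))
    bm=cv2.morphologyEx(bm,cv2.MORPH_CLOSE,np.ones((9,9)))
    print(at(p,tip_of("weight",p)[0]["point"],0), [np.round(at(p,d["point"],z)[:2],4) for t,z in(("board",0),("hexagon",.009),("square",.009),("house",0),("bar",0),("round",0)) for d in tip_of(t,p)[:1]])
    c=p["color"]; k=c[195:335,300:440] if n=="top" else c[250:370,230:400]
    big=cv2.resize(k,None,fx=4,fy=4); mm=cv2.resize((mask(p)*255).astype(np.uint8)[195:335,300:440] if n=="top" else k[:,:,0],None,fx=1,fy=1)
    if n=="top": cv2.imwrite("pics/crop0.png",np.ascontiguousarray(big[:,:,::-1]))
E
```

```text
top
hexagon [505.4 261.9] yaw 3.9 cost 7.47
square [519.9 102. ] yaw 4.9 cost 22.31
round [ 614.  -271.6] yaw -1.7 cost 17.12
house [ 608.7 -120.8] yaw 44.4 cost 10.54
bar [ 483.1 -123.3] yaw -30.6 cost 13.39
[ 0.46227431 -0.26320506  0.        ] [array([0.502 , 0.2637]), array([0.5183, 0.0975]), array([ 0.6093, -0.1205]), array([ 0.4853, -0.1224]), array([ 0.6619, -0.3726])]
side
hexagon [504.8 263.8] yaw -3.1 cost 242.31
square [519.3 104. ] yaw 2.9 cost 162.64
round [ 612.8 -269.3] yaw 9.3 cost 38.12
house [ 607.6 -118.2] yaw 44.9 cost 33.47
bar [ 482.1 -120.3] yaw -28.1 cost 30.0
[ 0.45660461 -0.27036239  0.        ] [array([0.5104, 0.1871]), array([0.5133, 0.2663]), array([0.5107, 0.1041]), array([ 0.608 , -0.1194]), array([ 0.4901, -0.1219]), array([ 0.6142, -0.2742])]
```

View pics/crop0.png

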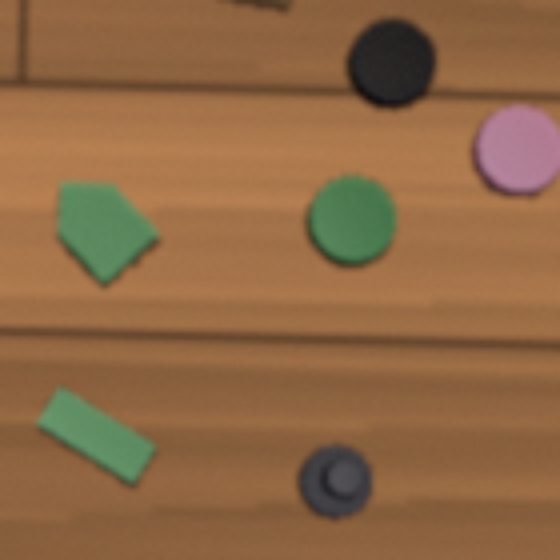

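The crop shows the green round at crop (352,221), with black at (391,63) and pink at (518,150). The green one is the round. The house point faces up-left (yaw about 45°), and the bar and weight are clear of everything. The hexagon-square distance fits to 160.5 mm against the given 160, so the measurement holds.

```bash
cat >> h.py <<'E'
def to(*goals):
    s=get_state(); w,x,y,z=s["orientation"]; R0=R.from_quat([x,y,z,w])
    print("now",np.round(s["tcp_pos"]*1e3,1),"t",round(float(s["clock"]),1),"gap",round(float(s["finger_gap"])*1e3,1))
    for (gx,gy,gz,X) in goals:
        t=np.radians(X); c,s_=np.cos(t),np.sin(t)
        G=R.from_matrix(np.array([[c,s_,0],[s_,-c,0],[0,0,-1]]))
        print("slide",np.round(R0.inv().apply(np.array([gx,gy,gz])-s["tcp_pos"]*1e3),1).tolist(),"ang",np.round(np.degrees((R0.inv()*G).as_rotvec()),2).tolist())
E
python3 -c "
from h import *
to((601.1,-126.5,100,224.6))"
```

```text
now [221.7 530.6 242.3] t 1.9 gap 85.5
slide [-603.4, -460.0, 142.3] ang [0.0, 0.0, -67.28]
```

>>> jog_arm(moves=[{"slide": [-300,-230,70],"angular": [0,0,-34],"fingers": 0.3},{"slide": [-300,-230,70],"angular": [0,0,-34],"fingers": 0.3},{"slide": [-300,-230,70],"angular": [0,0,-34],"fingers": 0.3},{"slide": [-300,-230,70],"angular": [0,0,-34],"fingers": 0.3},{"slide": [-300,-230,70],"angular": [0,0,-34],"fingers": 0.3},{"slide": [-300,-230,70],"angular": [0,0,-34],"fingers": 0.3},{"slide": [-300,-230,70],"angular": [0,0,-34],"fingers": 0.3},{"slide": [-300,-230,70],"angular": [0,0,-34],"fingers": 0.3},{"slide": [-300,-230,70],"angular": [0,0,-34],"fingers": 0.3},{"slide": [-300,-230,70],"angular": [0,0,-34],"fingers": 0.3}], squeeze=50)

```text
clock: 2.73
tcp_pos: [0.411, 0.1998, 0.1719]
orientation: [0.0, -0.098, 0.995, -0.0]
wrist_force: [1.2, -0.0, 0.2]
finger_gap: 0.0598
grip_force: 0.0
```

```bash
python3 -c "
from h import *
to((601.1,-126.5,70,224.6))"
```

```text
now [411.  199.8 171.9] t 2.7 gap 59.8
slide [-123.0, -356.9, 102.3] ang [-0.05, 0.02, -33.4]
```

>>> jog_arm(moves=[{"slide": [-123,-357,102],"angular": [0,0,-33.4],"fingers": 0.3},{"slide": [-123,-357,102],"angular": [0,0,-33.4],"fingers": 0.3},{"slide": [-123,-357,102],"angular": [0,0,-33.4],"fingers": 0.3},{"slide": [-123,-357,102],"angular": [0,0,-33.4],"fingers": 0.3},{"slide": [-123,-357,102],"angular": [0,0,-33.4],"fingers": 0.3},{"slide": [-123,-357,102],"angular": [0,0,-33.4],"fingers": 0.3},{"slide": [-123,-357,102],"angular": [0,0,-33.4],"fingers": 0.3},{"slide": [-123,-357,102],"angular": [0,0,-33.4],"fingers": 0.3},{"slide": [-123,-357,102],"angular": [0,0,-33.4],"fingers": 0.3},{"slide": [-123,-357,102],"angular": [0,0,-33.4],"fingers": 0.3}])

```text
clock: 3.57
tcp_pos: [0.6016, -0.1258, 0.0695]
orientation: [0.0, -0.38, 0.925, -0.0]
wrist_force: [1.4, 0.3, 0.4]
finger_gap: 0.0598
grip_force: 0.0
```

>>> jog_arm(moves=[{"slide": [0,0,0],"angular": [0,0,0],"fingers": 0.3},{"slide": [0,0,0],"angular": [0,0,0],"fingers": 0.3}])

```text
clock: 3.73
tcp_pos: [0.6006, -0.125, 0.069]
orientation: [-0.0, -0.379, 0.925, 0.001]
wrist_force: [-0.6, -0.0, 0.1]
finger_gap: 0.0592
grip_force: 0.0
```

```bash
python3 -c "
from h import *
to((601.1,-126.5,14,224.6))
p=read_camera('side'); cv2.imwrite('pics/s1.png',np.ascontiguousarray(cv2.resize(p['color'][190:340,200:400],None,fx=4,fy=4)[:,:,::-1]))"
```

```text
now [ 600.6 -125.    69. ] t 3.7 gap 59.2
slide [0.7, -1.5, 55.0] ang [0.08, -0.03, -0.06]
```

View pics/s1.png

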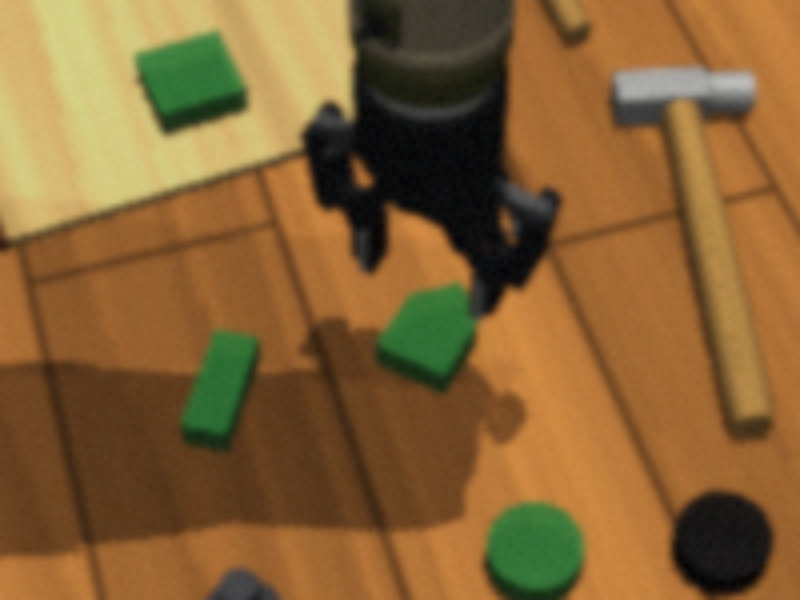

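The fingers (crop 370,265 and 485,310) straddle the house at crop (430,335), aligned with its parallel sides. Now I go down and close.

>>> jog_arm(moves=[{"slide": [0,-1,30],"angular": [0,0,0],"fingers": 0.3},{"slide": [0,-1,48],"angular": [0,0,0],"fingers": 0.3},{"slide": [0,-1,55],"angular": [0,0,0],"fingers": 0.3},{"slide": [0,-1,55],"angular": [0,0,0],"fingers": 0.3},{"slide": [0,-1,55],"angular": [0,0,0],"fingers": 0.7},{"slide": [0,-1,55],"angular": [0,0,0],"fingers": 0.7},{"slide": [0,-1,55],"angular": [0,0,0],"fingers": 0.7},{"slide": [0,-1,55],"angular": [0,0,0],"fingers": 0.7},{"slide": [0,-1,55],"angular": [0,0,0],"fingers": 0.7}], squeeze=50)

```text
clock: 4.53
tcp_pos: [0.6023, -0.1239, 0.0169]
orientation: [0.001, -0.381, 0.925, -0.001]
wrist_force: [-0.3, 0.4, 5.5]
finger_gap: 0.0423
grip_force: 52.2
```

```bash
python3 -c "
from h import *
to((601.1,-126.5,80,224.6),(588.7-10*.996,270.2-10*.09,80,185.2))"
```

```text
now [ 602.3 -123.9   16.9] t 4.5 gap 42.3
slide [2.6, -1.2, -63.1] ang [-0.11, 0.1, 0.14]
slide [-260.1, 295.7, -63.3] ang [-0.07, 0.13, 39.54]
```

>>> jog_arm(moves=[{"slide": [0,0,-30],"angular": [0,0,0],"fingers": 0.7},{"slide": [0,0,-63],"angular": [0,0,0],"fingers": 0.7},{"slide": [-30,35,-63],"angular": [0,0,5],"fingers": 0.7},{"slide": [-60,65,-63],"angular": [0,0,10],"fingers": 0.7},{"slide": [-90,95,-63],"angular": [0,0,15],"fingers": 0.7},{"slide": [-115,125,-63],"angular": [0,0,20],"fingers": 0.7},{"slide": [-140,155,-63],"angular": [0,0,25],"fingers": 0.7},{"slide": [-165,185,-63],"angular": [0,0,30],"fingers": 0.7},{"slide": [-190,215,-63],"angular": [0,0,35],"fingers": 0.7},{"slide": [-215,245,-63],"angular": [0,0,39.5],"fingers": 0.7}])

```text
clock: 5.37
tcp_pos: [0.5811, 0.2033, 0.0785]
orientation: [0.0, -0.043, 0.999, -0.0]
wrist_force: [1.3, -0.5, -1.3]
finger_gap: 0.0428
grip_force: 51.3
```

```bash
python3 -c "
from h import *
to((588.7-10*.996,270.2-10*.09,70,185.2))"
```

```text
now [581.1 203.3  78.5] t 5.4 gap 42.8
slide [-3.3, 65.9, 8.5] ang [-0.0, 0.02, -0.22]
```

>>> jog_arm(moves=[{"slide": [-1,30,5],"angular": [0,0,0],"fingers": 0.7},{"slide": [-3,60,8],"angular": [0,0,0],"fingers": 0.7},{"slide": [-3,66,8],"angular": [0,0,0],"fingers": 0.7},{"slide": [-3,66,8],"angular": [0,0,0],"fingers": 0.7},{"slide": [-3,66,8],"angular": [0,0,0],"fingers": 0.7},{"slide": [-3,66,8],"angular": [0,0,0],"fingers": 0.7}])

```text
clock: 5.87
tcp_pos: [0.5787, 0.2663, 0.0704]
orientation: [-0.0, -0.045, 0.999, -0.0]
wrist_force: [0.6, -0.4, -0.8]
finger_gap: 0.0427
grip_force: 51.4
```

```bash
python3 -c "
from h import *
to((588.7-10*.996,270.2-10*.09,26,185.2))
z=get_state()['tcp_pos'][2]-.017
for n in('top','side'):
    p=read_camera(n); show('house',fit(p,'house',(.588,.270),z,[.09])); show('house held in',fit(p,'house',(.588,.270),z+.01,[.09],h=.01)); save(p,n+'2.png')"
```

```text
now [578.7 266.3  70.4] t 5.9 gap 42.7
slide [-0.3, 3.0, 44.4] ang [-0.03, -0.01, -0.04]
house [506.2 253.1] yaw 59.5 cost 179.46
house held in [506.1 250.5] yaw -35.3 cost 164.37
house [586.2 268.2] yaw -2.0 cost 439.78
house held in [586.2 262.6] yaw 1.2 cost 406.6
```

View pics/side2.png

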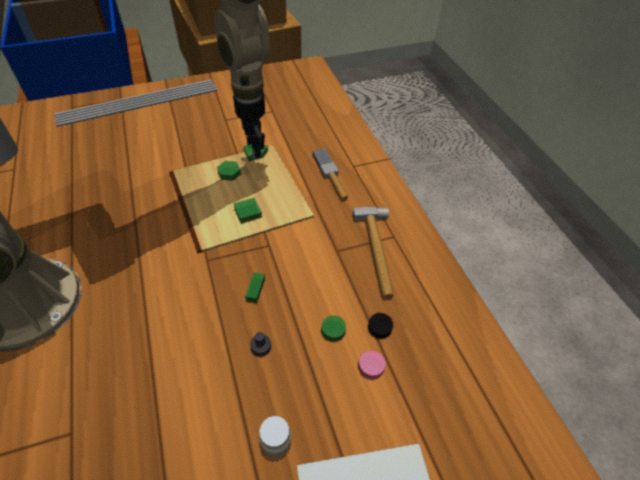

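The house is held over its place at side (255,150). I correct by 3 mm and lower it.

>>> jog_arm(moves=[{"slide": [0,3,20],"angular": [0,0,0],"fingers": 0.7},{"slide": [0,3,34],"angular": [0,0,0],"fingers": 0.7},{"slide": [0,3,40],"angular": [0,0,0],"fingers": 0.7},{"slide": [0,3,42],"angular": [0,0,0],"fingers": 0.7},{"slide": [0,3,43],"angular": [0,0,0],"fingers": 0.7},{"slide": [0,3,43],"angular": [0,0,0],"fingers": 0.7}])

```text
clock: 6.47
tcp_pos: [0.5789, 0.2701, 0.0278]
orientation: [0.0, -0.045, 0.999, 0.0]
wrist_force: [-0.4, 0.7, -1.2]
finger_gap: 0.0426
grip_force: 51.4
```

```bash
python3 -c "
from h import *
to((588.7-10*.996,270.2-10*.09,26,185.2)); print(get_state()['wrist_force'])"
```

```text
now [578.9 270.1  27.8] t 6.5 gap 42.6
slide [0.2, -0.8, 1.8] ang [0.01, 0.04, -0.02]
[-0.39804446  0.65586069 -1.23820369]
```

>>> jog_arm(moves=[{"slide": [0,-0.5,1],"angular": [0,0,0],"fingers": 0.7},{"slide": [0,-0.5,2],"angular": [0,0,0],"fingers": 0.7},{"slide": [0,-0.5,3],"angular": [0,0,0],"fingers": 0.7},{"slide": [0,-0.5,3],"angular": [0,0,0],"fingers": 0.7}])

```text
clock: 6.8
tcp_pos: [0.5791, 0.27, 0.0259]
orientation: [0.001, -0.046, 0.999, 0.0]
wrist_force: [-0.9, -1.0, 4.5]
finger_gap: 0.0427
grip_force: 52.0
```

Contact (4.5 N). I release, then lift.

>>> jog_arm(moves=[{"slide": [0,0,0],"angular": [0,0,0],"fingers": 0.35},{"slide": [0,0,0],"angular": [0,0,0],"fingers": 0.35},{"slide": [0,0,0],"angular": [0,0,0],"fingers": 0.35},{"slide": [0,0,-20],"angular": [0,0,0],"fingers": 0.35},{"slide": [0,0,-50],"angular": [0,0,0],"fingers": 0.35},{"slide": [0,-40,-75],"angular": [0,0,0],"fingers": 0.35},{"slide": [0,-80,-75],"angular": [0,0,0],"fingers": 0.5},{"slide": [0,-120,-75],"angular": [0,0,0],"fingers": 0.5},{"slide": [0,-160,-75],"angular": [0,0,0],"fingers": 0.5}])

```text
clock: 7.55
tcp_pos: [0.5934, 0.1095, 0.1003]
orientation: [0.001, -0.046, 0.999, 0.0]
wrist_force: [0.2, -0.2, -0.9]
finger_gap: 0.0428
grip_force: 0.0
```

```bash
python3 -c "
from h import *
to((482.6,-121.8,70,60.5),(482.6,-121.8,70,240.5))
for n in('top','side'):
    p=read_camera(n); show('house',fit(p,'house',(.588,.270),.009,[.09])); save(p,n+'3.png')"
```

```text
now [593.4 109.5 100.3] t 7.5 gap 42.8
slide [131.9, -220.1, 30.0] ang [0.13, 0.08, 124.82]
slide [131.9, -220.1, 30.0] ang [-0.06, 0.11, -55.18]
house [689.3 104.7] yaw 165.6 cost 0.0
house [586.6 270.7] yaw 3.2 cost 398.53
```

View pics/top3.png

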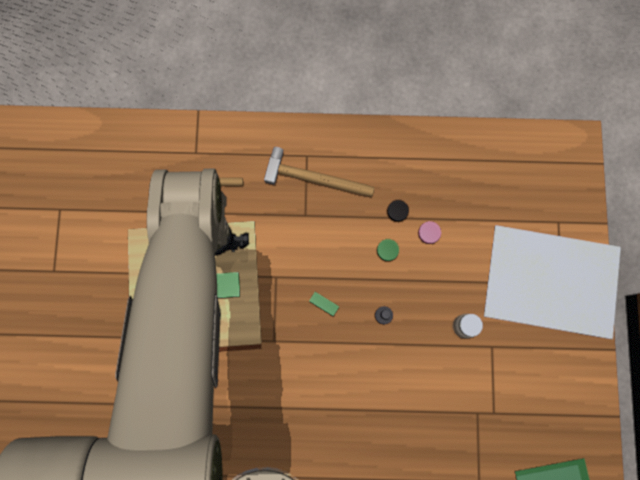

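The arm hides the house in the top view, so I will check it later. Next is the bar.

>>> jog_arm(moves=[{"slide": [16,-27,4],"angular": [0,0,-7],"fingers": 0.5},{"slide": [32,-54,8],"angular": [0,0,-14],"fingers": 0.5},{"slide": [48,-81,12],"angular": [0,0,-21],"fingers": 0.5},{"slide": [64,-108,16],"angular": [0,0,-28],"fingers": 0.5},{"slide": [80,-135,20],"angular": [0,0,-35],"fingers": 0.5},{"slide": [96,-162,24],"angular": [0,0,-42],"fingers": 0.5},{"slide": [114,-190,28],"angular": [0,0,-49],"fingers": 0.5},{"slide": [132,-220,30],"angular": [0,0,-55.2],"fingers": 0.5},{"slide": [132,-220,30],"angular": [0,0,-55.2],"fingers": 0.5},{"slide": [132,-220,30],"angular": [0,0,-55.2],"fingers": 0.5}])

```text
clock: 8.48
tcp_pos: [0.4809, -0.1216, 0.0692]
orientation: [0.0, -0.501, 0.865, 0.0]
wrist_force: [0.4, 0.0, 0.1]
finger_gap: 0.0426
grip_force: 0.0
```

```bash
python3 -c "
from h import *
to((482.6,-121.8,15,240.5))
p=read_camera('side');show('house',fit(p,'house',(.588,.270),.009,[.09]))"
```

```text
now [ 480.9 -121.6   69.2] t 8.5 gap 42.6
slide [-0.6, -1.6, 54.2] ang [0.02, 0.02, -0.33]
house [568.9 546.9] yaw 3.4 cost 1.27
```

>>> jog_arm(moves=[{"slide": [0,-1.5,25],"angular": [0,0,0],"fingers": 0.5},{"slide": [0,-1.5,45],"angular": [0,0,0],"fingers": 0.5},{"slide": [0,-1.5,53],"angular": [0,0,0],"fingers": 0.5},{"slide": [0,-1.5,53],"angular": [0,0,0],"fingers": 0.5},{"slide": [0,-1.5,53],"angular": [0,0,0],"fingers": 0.85},{"slide": [0,-1.5,53],"angular": [0,0,0],"fingers": 0.85},{"slide": [0,-1.5,53],"angular": [0,0,0],"fingers": 0.85},{"slide": [0,-1.5,53],"angular": [0,0,0],"fingers": 0.85},{"slide": [0,-1.5,53],"angular": [0,0,0],"fingers": 0.85}])

```text
clock: 9.28
tcp_pos: [0.4834, -0.1214, 0.017]
orientation: [0.001, -0.503, 0.864, -0.001]
wrist_force: [0.5, 0.5, 2.0]
finger_gap: 0.0248
grip_force: 50.8
```

```bash
python3 -c "
from h import *
to((482.6,-121.8,80,240.5),(453.8,97.2,80,275.2))"
```

```text
now [ 483.4 -121.4   17. ] t 9.3 gap 24.8
slide [0.8, 0.4, -63.0] ang [-0.08, 0.02, -0.08]
slide [-175.5, 133.5, -63.1] ang [-0.08, -0.0, -34.78]
```

>>> jog_arm(moves=[{"slide": [0,0,-30],"angular": [0,0,0],"fingers": 0.85},{"slide": [0,0,-63],"angular": [0,0,0],"fingers": 0.85},{"slide": [-25,19,-63],"angular": [0,0,-5],"fingers": 0.85},{"slide": [-55,42,-63],"angular": [0,0,-11],"fingers": 0.85},{"slide": [-85,65,-63],"angular": [0,0,-17],"fingers": 0.85},{"slide": [-115,88,-63],"angular": [0,0,-23],"fingers": 0.85},{"slide": [-145,111,-63],"angular": [0,0,-29],"fingers": 0.85},{"slide": [-175,133,-63],"angular": [0,0,-34.8],"fingers": 0.85},{"slide": [-175,133,-63],"angular": [0,0,-34.8],"fingers": 0.85},{"slide": [-175,133,-63],"angular": [0,0,-34.8],"fingers": 0.85}])

```text
clock: 10.12
tcp_pos: [0.4531, 0.0983, 0.0796]
orientation: [-0.0, 0.74, -0.673, 0.0]
wrist_force: [-0.5, 0.6, -0.3]
finger_gap: 0.025
grip_force: 50.4
```

```bash
python3 -c "
from h import *
to((453.8,97.2,26,275.2))
p=read_camera('side');cv2.imwrite('pics/s4.png',np.ascontiguousarray(cv2.resize(p['color'][130:260,150:323],None,fx=4,fy=4)[:,:,::-1]))"
```

```text
now [453.1  98.3  79.6] t 10.1 gap 25.0
slide [1.2, -0.6, 53.6] ang [-0.03, -0.01, 0.23]
```

View pics/s4.png

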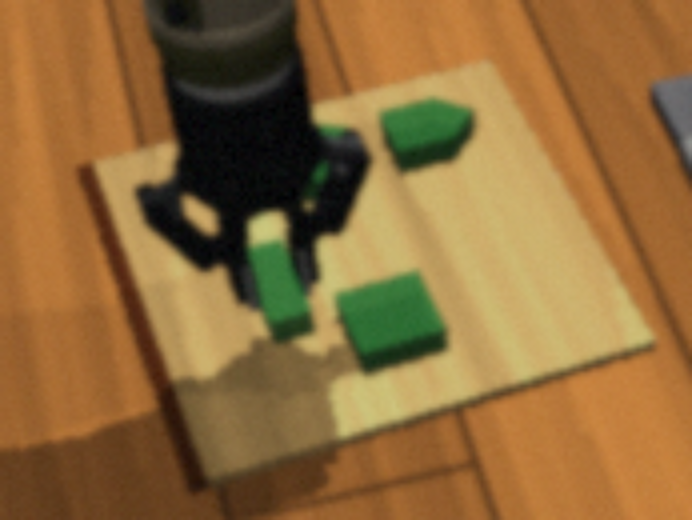

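The house lies flat at crop (428,130), pointing back. The bar is held at crop (280,290), parallel to the square at (390,320). I lower it.

>>> jog_arm(moves=[{"slide": [1,-0.5,20],"angular": [0,0,0],"fingers": 0.85},{"slide": [1,-0.5,40],"angular": [0,0,0],"fingers": 0.85},{"slide": [1,-0.5,49],"angular": [0,0,0],"fingers": 0.85},{"slide": [1,-0.5,51],"angular": [0,0,0],"fingers": 0.85},{"slide": [1,-0.5,52],"angular": [0,0,0],"fingers": 0.85},{"slide": [1,-0.5,53],"angular": [0,0,0],"fingers": 0.85},{"slide": [1,-0.5,54],"angular": [0,0,0],"fingers": 0.85},{"slide": [1,-0.5,54],"angular": [0,0,0],"fingers": 0.85}])

```text
clock: 10.83
tcp_pos: [0.4549, 0.0955, 0.026]
orientation: [-0.001, 0.738, -0.674, 0.001]
wrist_force: [-0.8, 0.4, -1.3]
finger_gap: 0.0242
grip_force: 50.4
```

>>> jog_arm(moves=[{"slide": [0,0,0.5],"angular": [0,0,0],"fingers": 0.85},{"slide": [-0.5,0,1],"angular": [0,0,0],"fingers": 0.85},{"slide": [-0.5,0,1.5],"angular": [0,0,0],"fingers": 0.85},{"slide": [-0.5,0,1.5],"angular": [0,0,0],"fingers": 0.85}])

```text
clock: 11.17
tcp_pos: [0.455, 0.0955, 0.0259]
orientation: [-0.0, 0.739, -0.674, 0.002]
wrist_force: [-4.9, -4.3, 16.0]
finger_gap: 0.0248
grip_force: 52.5
```

>>> jog_arm(moves=[{"slide": [0,0,-1],"angular": [0,0,0],"fingers": 0.85},{"slide": [0,0,-1],"angular": [0,0,0],"fingers": 0.6},{"slide": [0,0,-1],"angular": [0,0,0],"fingers": 0.6},{"slide": [0,0,-1],"angular": [0,0,0],"fingers": 0.6},{"slide": [0,0,-20],"angular": [0,0,0],"fingers": 0.6},{"slide": [0,0,-50],"angular": [0,0,0],"fingers": 0.6},{"slide": [40,0,-60],"angular": [0,0,0],"fingers": 0.3},{"slide": [80,0,-60],"angular": [0,0,0],"fingers": 0.3},{"slide": [120,0,-60],"angular": [0,0,0],"fingers": 0.3}])

```text
clock: 11.92
tcp_pos: [0.466, -0.024, 0.0849]
orientation: [-0.001, 0.74, -0.673, 0.001]
wrist_force: [0.6, 0.2, -0.8]
finger_gap: 0.0599
grip_force: 0.0
```

```bash
python3 -c "
from h import *
to((613.4,-270.5,75,275.2),(613.4,-270.5,75,230))"
```

```text
now [466.  -24.   84.9] t 11.9 gap 59.9
slide [259.3, -123.5, 10.4] ang [-0.15, -0.04, 0.21]
slide [259.3, -123.5, 10.4] ang [-0.16, 0.02, 45.41]
```

>>> jog_arm(moves=[{"slide": [32,-15,2],"angular": [0,0,0],"fingers": 0.2},{"slide": [64,-30,4],"angular": [0,0,0],"fingers": 0.2},{"slide": [97,-46,6],"angular": [0,0,0],"fingers": 0.2},{"slide": [130,-62,8],"angular": [0,0,0],"fingers": 0.2},{"slide": [162,-77,10],"angular": [0,0,0],"fingers": 0.2},{"slide": [195,-93,10],"angular": [0,0,0],"fingers": 0.2},{"slide": [227,-108,10],"angular": [0,0,0],"fingers": 0.2},{"slide": [259,-123,10],"angular": [0,0,0],"fingers": 0.2},{"slide": [259,-123,10],"angular": [0,0,0],"fingers": 0.2},{"slide": [259,-123,10],"angular": [0,0,0],"fingers": 0.2}])

```text
clock: 12.75
tcp_pos: [0.6114, -0.2718, 0.0725]
orientation: [-0.0, 0.738, -0.675, -0.0]
wrist_force: [-0.7, 0.2, -0.9]
finger_gap: 0.068
grip_force: 0.0
```

```bash
python3 - <<'E'
from h import *
to((613.4,-270.5,16,275.2))
for n,lo in(('top',(45,70,20)),('side',(50,90,10))):
    p=read_camera(n); m=mask(p,lo)
    if n=='side': P={k:v for k,v in p.items()}; print('side board px',int(m[150:245,180:310].sum()))
    for t,x,z,y in(("hexagon",(.505,.263),.009,[.09]),("square",(.5195,.103),.009,[.09]),("house",(.5887,.2702),.009,[.09]),("bar",(.454,.0965),.009,[.09])):
        C=proj(p,[*x,z+.01]); mm=np.zeros_like(m); l,k=cv2.connectedComponents((m>0).astype(np.uint8)); i=k[int(C[1]),int(C[0])]; mm[(k==i)&(i>0)]=1
        show(t,fit(p,t,x,z,y,m=mm))
save(p,'side5.png')
p=read_camera('top'); save(p,'top5.png')
cv2.imwrite('pics/top5c.png',np.ascontiguousarray(cv2.resize(p['color'][215:365,120:280],None,fx=4,fy=4)[:,:,::-1]))
E
```

```text
now [ 611.4 -271.8   72.5] t 12.8 gap 68.0
slide [-1.1, -2.2, 56.5] ang [0.03, 0.03, -0.11]
hexagon [505.4 261.8] yaw 3.0 cost 15.08
square [519.9 102. ] yaw 4.7 cost 25.67
house [587.8 269.3] yaw 4.0 cost 9.26
bar [458.4  93.3] yaw -2.2 cost 65.84
side board px 1156
hexagon [504.3 263.9] yaw -4.0 cost 35.51
square [518.6 104. ] yaw -3.0 cost 51.68
house [587.  271.2] yaw 5.8 cost 42.81
bar [455.1  95.8] yaw 1.5 cost 30.33
```

View pics/top5c.png

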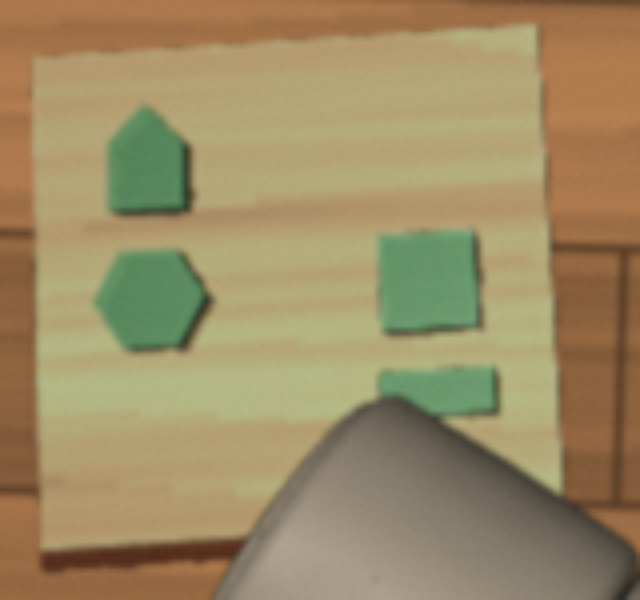

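The house lies centred behind the hexagon, at crop (148,160) against (152,300), with a fitted joint of about 24 mm. The arm partly hides the bar at crop (440,390), so I recheck it after the round.

>>> jog_arm(moves=[{"slide": [-1,-2,25],"angular": [0,0,0],"fingers": 0.2},{"slide": [-1,-2,48],"angular": [0,0,0],"fingers": 0.2},{"slide": [-1,-2,56],"angular": [0,0,0],"fingers": 0.2},{"slide": [-1,-2,56],"angular": [0,0,0],"fingers": 0.2},{"slide": [-1,-2,56],"angular": [0,0,0],"fingers": 0.6},{"slide": [-1,-2,56],"angular": [0,0,0],"fingers": 0.6},{"slide": [-1,-2,56],"angular": [0,0,0],"fingers": 0.6},{"slide": [-1,-2,56],"angular": [0,0,0],"fingers": 0.6},{"slide": [-1,-2,56],"angular": [0,0,0],"fingers": 0.6},{"slide": [-1,-2,56],"angular": [0,0,0],"fingers": 0.6}])

```text
clock: 13.73
tcp_pos: [0.6139, -0.2693, 0.0193]
orientation: [-0.0, 0.739, -0.674, 0.001]
wrist_force: [0.4, 1.0, 6.9]
finger_gap: 0.0496
grip_force: 52.4
```

```bash
python3 -c "
from h import *
to((512.3,182.9,85,275.2))"
```

```text
now [ 613.9 -269.3   19.3] t 13.7 gap 49.6
slide [-459.5, 59.8, -66.4] ang [-0.12, -0.07, 0.03]
```

>>> jog_arm(moves=[{"slide": [0,0,-30],"angular": [0,0,0],"fingers": 0.6},{"slide": [0,0,-66],"angular": [0,0,0],"fingers": 0.6},{"slide": [-30,4,-66],"angular": [0,0,0],"fingers": 0.6},{"slide": [-65,8,-66],"angular": [0,0,0],"fingers": 0.6},{"slide": [-100,13,-66],"angular": [0,0,0],"fingers": 0.6},{"slide": [-135,18,-66],"angular": [0,0,0],"fingers": 0.6},{"slide": [-170,22,-66],"angular": [0,0,0],"fingers": 0.6},{"slide": [-205,27,-66],"angular": [0,0,0],"fingers": 0.6},{"slide": [-240,31,-66],"angular": [0,0,0],"fingers": 0.6},{"slide": [-275,36,-66],"angular": [0,0,0],"fingers": 0.6}])

```text
clock: 14.57
tcp_pos: [0.5515, 0.0031, 0.0839]
orientation: [-0.0, 0.738, -0.674, 0.0]
wrist_force: [0.9, 0.4, -1.0]
finger_gap: 0.0494
grip_force: 52.4
```

```bash
python3 -c "
from h import *
to((512.3,182.9,80,275.2))"
```

```text
now [551.5   3.1  83.9] t 14.6 gap 49.4
slide [-182.7, 22.8, 3.9] ang [-0.02, -0.0, -0.0]
```

>>> jog_arm(moves=[{"slide": [-35,4,0],"angular": [0,0,0],"fingers": 0.6},{"slide": [-70,8,0],"angular": [0,0,0],"fingers": 0.6},{"slide": [-105,13,0],"angular": [0,0,0],"fingers": 0.6},{"slide": [-140,18,0],"angular": [0,0,0],"fingers": 0.6},{"slide": [-170,22,0],"angular": [0,0,0],"fingers": 0.6},{"slide": [-183,23,0],"angular": [0,0,0],"fingers": 0.6},{"slide": [-183,23,0],"angular": [0,0,0],"fingers": 0.6},{"slide": [-183,23,10],"angular": [0,0,0],"fingers": 0.6},{"slide": [-183,23,10],"angular": [0,0,0],"fingers": 0.6}])

```text
clock: 15.32
tcp_pos: [0.5121, 0.1807, 0.0721]
orientation: [0.001, 0.738, -0.674, -0.0]
wrist_force: [-0.7, 0.0, -1.0]
finger_gap: 0.0498
grip_force: 52.4
```

```bash
python3 -c "
from h import *
to((512.3,182.9,28,275.2))
p=read_camera('side');cv2.imwrite('pics/s6.png',np.ascontiguousarray(cv2.resize(p['color'][130:260,150:323],None,fx=4,fy=4)[:,:,::-1]))"
```

```text
now [512.1 180.7  72.1] t 15.3 gap 49.8
slide [-2.2, -0.5, 44.1] ang [0.1, -0.04, -0.02]
```

View pics/s6.png

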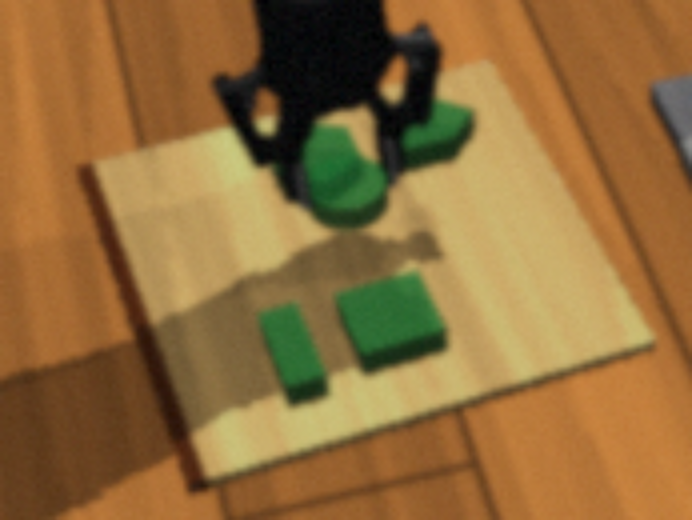

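The round is held at crop (345,190) between the hexagon and the square. The bar at crop (293,352) looks a few mm off centre, which I mend next. I lower the round.

>>> jog_arm(moves=[{"slide": [-2,-0.5,20],"angular": [0,0,0],"fingers": 0.6},{"slide": [-2,-0.5,35],"angular": [0,0,0],"fingers": 0.6},{"slide": [-2,-0.5,40],"angular": [0,0,0],"fingers": 0.6},{"slide": [-2,-0.5,42],"angular": [0,0,0],"fingers": 0.6},{"slide": [-2,-0.5,43],"angular": [0,0,0],"fingers": 0.6},{"slide": [-2,-0.5,43],"angular": [0,0,0],"fingers": 0.6}])

```text
clock: 15.87
tcp_pos: [0.5134, 0.1834, 0.0312]
orientation: [-0.0, 0.738, -0.675, 0.0]
wrist_force: [0.9, 0.3, -1.0]
finger_gap: 0.0496
grip_force: 52.4
```

>>> jog_arm(moves=[{"slide": [0,0,0.5],"angular": [0,0,0],"fingers": 0.6},{"slide": [0,0,1],"angular": [0,0,0],"fingers": 0.6}])

```text
clock: 16.03
tcp_pos: [0.5135, 0.1839, 0.0306]
orientation: [-0.001, 0.739, -0.674, 0.0]
wrist_force: [0.2, -0.4, -0.2]
finger_gap: 0.0497
grip_force: 52.4
```

>>> jog_arm(moves=[{"slide": [0,0,1],"angular": [0,0,0],"fingers": 0.6},{"slide": [0,0,2],"angular": [0,0,0],"fingers": 0.6},{"slide": [0,0,2],"angular": [0,0,0],"fingers": 0.6}])

```text
clock: 16.28
tcp_pos: [0.5132, 0.184, 0.0283]
orientation: [-0.0, 0.739, -0.674, 0.0]
wrist_force: [-0.5, 1.5, 2.3]
finger_gap: 0.0497
grip_force: 52.8
```

Contact begins (2.3 N). One more mm down, then release and go up, keeping clear of the view.

>>> jog_arm(moves=[{"slide": [0,0,0.5],"angular": [0,0,0],"fingers": 0.6},{"slide": [0,0,0.5],"angular": [0,0,0],"fingers": 0.3},{"slide": [0,0,0.5],"angular": [0,0,0],"fingers": 0.3},{"slide": [0,0,0.5],"angular": [0,0,0],"fingers": 0.3},{"slide": [0,0,-25],"angular": [0,0,0],"fingers": 0.3},{"slide": [0,0,-60],"angular": [0,0,0],"fingers": 0.3},{"slide": [40,0,-70],"angular": [0,0,0],"fingers": 0.6},{"slide": [80,0,-70],"angular": [0,0,0],"fingers": 0.6},{"slide": [120,0,-70],"angular": [0,0,0],"fingers": 0.6},{"slide": [160,0,-70],"angular": [0,0,0],"fingers": 0.6}])

```text
clock: 17.12
tcp_pos: [0.5276, 0.0233, 0.0983]
orientation: [-0.0, 0.739, -0.674, 0.0]
wrist_force: [0.7, 0.1, 0.7]
finger_gap: 0.034
grip_force: 0.0
```

>>> jog_arm(moves=[{"slide": [40,0,0],"angular": [0,0,0],"fingers": 0.6},{"slide": [80,0,0],"angular": [0,0,0],"fingers": 0.6},{"slide": [120,0,0],"angular": [0,0,0],"fingers": 0.6},{"slide": [160,0,0],"angular": [0,0,0],"fingers": 0.6},{"slide": [190,0,0],"angular": [0,0,0],"fingers": 0.6},{"slide": [190,0,0],"angular": [0,0,0],"fingers": 0.6}])

```text
clock: 17.62
tcp_pos: [0.5458, -0.1707, 0.0978]
orientation: [0.0, 0.737, -0.676, 0.002]
wrist_force: [-0.1, -0.1, 0.2]
finger_gap: 0.0345
grip_force: 0.0
```

```bash
cat > chk.py <<'E'
from h import *
def comp(m,C):
    l,k=cv2.connectedComponents((m>0).astype(np.uint8)); i=k[int(C[1]),int(C[0])]; return ((k==i)&(i>0)).astype(float)
for n,lo in(('top',(45,70,20)),('side',(50,90,10))):
    p=read_camera(n); m=mask(p,lo); F={}
    for t,x,y in(("hexagon",(.505,.263),[.09]),("square",(.5195,.103),[.09]),("house",(.5887,.2702),[.09]),("bar",(.4555,.0955),[.09]),("round",(.513,.183),[0])):
        F[t]=fit(p,t,x,.009,y,m=comp(m,proj(p,[*x,.019])))
    h,s=F["hexagon"][0],F["square"][0]; d=(h-s)[:2]; b=np.arctan2(d[1],d[0])-np.pi/2; c=(h+s)[:2]/2
    B=np.array([[np.cos(b),np.sin(b)],[-np.sin(b),np.cos(b)]]); print(n,"yaw",round(np.degrees(b),2),"c",np.round(c*1e3,1),"d",np.linalg.norm(d))
    for t in F: print(t,np.round(B@(F[t][0][:2]-c)*1e3,1),round(np.degrees(F[t][0][2]-b),1),round(F[t][1],1))
    if n=='top':
        dk=cv2.inRange(cv2.cvtColor(p["color"],cv2.COLOR_RGB2HSV),(0,0,0),(179,140,75))/255.
        C=proj(p,[.459,-.266,.01]); w=comp(cv2.morphologyEx(dk,cv2.MORPH_CLOSE,np.ones((5,5))),C)
        S["weight"]=S["round"]*21/26; show("weight",fit(p,"weight",(.459,-.266),0,[0],h=.018,m=w)); 
        cv2.imwrite('pics/chk%d.png'%p["shot"],np.ascontiguousarray(cv2.resize(p['color'][215:365,120:280],None,fx=4,fy=4)[:,:,::-1])); print(p["shot"], w.sum())
E
python3 chk.py; python3 -c "
from h import *
to()"
```

```text
top yaw 5.13 c [512.6 181.9] d 0.16042080817054705
hexagon [ 0.  80.2] -1.4 14.7
square [  0.  -80.2] -0.5 25.9
house [82.8 80.3] -1.1 9.3
bar [-64.  -83.1] -0.9 12.9
round [ 1.9 -0.5] -1.8 15.7
weight [ 461.3 -260.3] yaw -6.2 cost 3.86
16 266.0
side yaw 5.36 c [511.7 183.9] d 0.1608061507186036
hexagon [ 0.  80.4] -9.6 37.0
square [ -0.  -80.4] -4.5 47.7
house [97.6 93.8] -14.5 290.9
bar [-64.6 -82.4] -4.7 29.8
round [2.4 0. ] -1.0 41.3
now [ 544.4 -165.8   97.3] t 17.7 gap 34.1
```

```bash
python3 -c "
from h import *
to((455.5,95,80,275.2))"
```

```text
now [ 544.4 -165.8   97.3] t 17.7 gap 34.1
slide [-267.6, 65.5, 17.6] ang [0.02, 0.04, -0.14]
```

View pics/chk16.png

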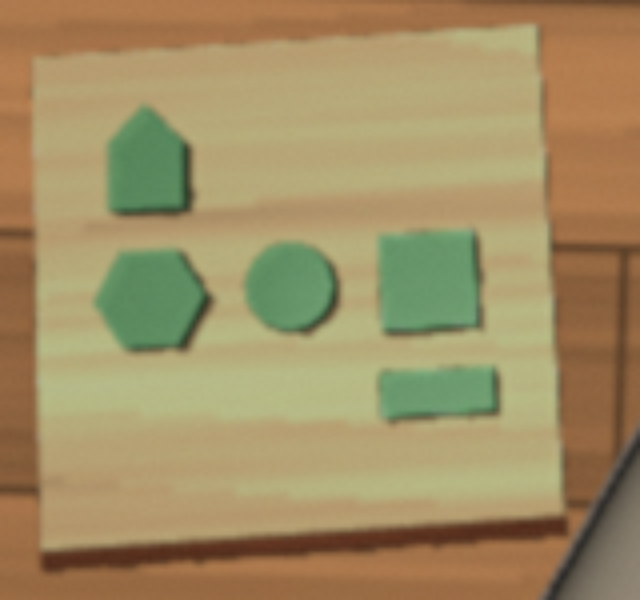

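All slabs lie flat. The round at crop (290,287) is within 2 mm. The bar at crop (438,393) sits about 3 mm too far right, so I regrip it to mend that.

>>> jog_arm(moves=[{"slide": [-35,8,0],"angular": [0,0,0],"fingers": 0.6},{"slide": [-70,17,0],"angular": [0,0,0],"fingers": 0.6},{"slide": [-105,26,0],"angular": [0,0,0],"fingers": 0.6},{"slide": [-140,34,0],"angular": [0,0,0],"fingers": 0.6},{"slide": [-175,43,5],"angular": [0,0,0],"fingers": 0.6},{"slide": [-210,51,10],"angular": [0,0,0],"fingers": 0.6},{"slide": [-245,60,18],"angular": [0,0,0],"fingers": 0.6},{"slide": [-267,65.5,18],"angular": [0,0,0],"fingers": 0.6},{"slide": [-267,65.5,18],"angular": [0,0,0],"fingers": 0.6},{"slide": [-267,65.5,18],"angular": [0,0,0],"fingers": 0.6}])

```text
clock: 18.55
tcp_pos: [0.4536, 0.0975, 0.0797]
orientation: [0.0, 0.74, -0.672, -0.0]
wrist_force: [0.7, -1.0, 0.4]
finger_gap: 0.034
grip_force: 0.0
```

```bash
python3 -c "
from h import *
to((455.5,95,27,275.2))"
```

```text
now [453.6  97.5  79.7] t 18.6 gap 34.0
slide [2.7, -1.7, 52.7] ang [0.04, 0.01, 0.32]
```

>>> jog_arm(moves=[{"slide": [2,-1.7,20],"angular": [0,0,0.3],"fingers": 0.6},{"slide": [2,-1.7,30],"angular": [0,0,0.3],"fingers": 0.6},{"slide": [2,-1.7,30],"angular": [0,0,0.3],"fingers": 0.6},{"slide": [2,-1.7,42],"angular": [0,0,0.3],"fingers": 0.6},{"slide": [2,-1.7,50],"angular": [0,0,0.3],"fingers": 0.6},{"slide": [2,-1.7,52],"angular": [0,0,0.3],"fingers": 0.6},{"slide": [2,-1.7,52],"angular": [0,0,0.3],"fingers": 0.6}])

```text
clock: 19.13
tcp_pos: [0.4567, 0.0931, 0.0275]
orientation: [0.0, 0.737, -0.676, -0.0]
wrist_force: [0.9, 0.5, -0.9]
finger_gap: 0.0339
grip_force: 0.0
```

Free descent. I close, raise 4 mm, shift left 3 mm and toward the robot 1.5 mm, then lower.

>>> jog_arm(moves=[{"slide": [0,0,0],"angular": [0,0,0],"fingers": 0.85},{"slide": [0,0,0],"angular": [0,0,0],"fingers": 0.85},{"slide": [0,0,0],"angular": [0,0,0],"fingers": 0.85},{"slide": [0,0,0],"angular": [0,0,0],"fingers": 0.85},{"slide": [0,0,-4],"angular": [0,0,0],"fingers": 0.85},{"slide": [-1.5,1,-4],"angular": [0,0,0],"fingers": 0.85},{"slide": [-3,1.7,-4],"angular": [0,0,0],"fingers": 0.85},{"slide": [-3,1.7,-4],"angular": [0,0,0],"fingers": 0.85},{"slide": [-3,1.7,-4],"angular": [0,0,0],"fingers": 0.85}])

```text
clock: 19.88
tcp_pos: [0.4548, 0.0964, 0.0317]
orientation: [0.0, 0.737, -0.676, -0.0]
wrist_force: [0.6, -0.9, -1.8]
finger_gap: 0.0246
grip_force: 50.2
```

>>> jog_arm(moves=[{"slide": [0,0,2],"angular": [0,0,0],"fingers": 0.85},{"slide": [0,0,3],"angular": [0,0,0],"fingers": 0.85},{"slide": [0,0,4],"angular": [0,0,0],"fingers": 0.85},{"slide": [0,0,4],"angular": [0,0,0],"fingers": 0.85}])

```text
clock: 20.22
tcp_pos: [0.455, 0.0963, 0.0282]
orientation: [-0.0, 0.737, -0.676, -0.0]
wrist_force: [-2.3, 0.3, 6.6]
finger_gap: 0.0246
grip_force: 51.0
```

Contact. I release and retreat toward the weight.

>>> jog_arm(moves=[{"slide": [0,0,-0.3],"angular": [0,0,0],"fingers": 0.6},{"slide": [0,0,-0.3],"angular": [0,0,0],"fingers": 0.6},{"slide": [0,0,-0.3],"angular": [0,0,0],"fingers": 0.6},{"slide": [0,0,-20],"angular": [0,0,0],"fingers": 0.6},{"slide": [0,0,-50],"angular": [0,0,0],"fingers": 0.6},{"slide": [30,0,-80],"angular": [0,0,0],"fingers": 0.6},{"slide": [70,0,-85],"angular": [0,0,0],"fingers": 0.6},{"slide": [110,0,-85],"angular": [0,0,0],"fingers": 0.6},{"slide": [150,0,-85],"angular": [0,0,0],"fingers": 0.6},{"slide": [190,0,-85],"angular": [0,0,0],"fingers": 0.6}])

```text
clock: 21.05
tcp_pos: [0.4716, -0.0948, 0.1132]
orientation: [-0.0, 0.737, -0.676, 0.001]
wrist_force: [0.6, 1.0, 0.3]
finger_gap: 0.034
grip_force: 0.0
```

>>> jog_arm(moves=[{"slide": [40,0,0],"angular": [0,0,0],"fingers": 0.6},{"slide": [80,0,0],"angular": [0,0,0],"fingers": 0.6},{"slide": [100,0,0],"angular": [0,0,0],"fingers": 0.6},{"slide": [100,0,0],"angular": [0,0,0],"fingers": 0.6}])

```text
clock: 21.38
tcp_pos: [0.4809, -0.1974, 0.1127]
orientation: [0.0, 0.735, -0.678, 0.001]
wrist_force: [0.9, -0.3, 0.1]
finger_gap: 0.0344
grip_force: 0.0
```

```bash
python3 chk.py; python3 -c "
from h import *
to((461,-259.3,90,275.2))"
```

```text
top yaw 5.27 c [512.6 181.9] d 0.1605819769329864
hexagon [ 0.  80.3] -1.1 14.5
square [  0.  -80.3] -0.6 24.3
house [82.9 80.1] -1.3 9.3
bar [-64.4 -79.9] -0.3 16.1
round [ 1.9 -0.5] 1.2 16.3
weight [ 483. -122.] yaw -68.8 cost 0.0
18 0.0
side yaw 6.62 c [439.5 425. ] d 0.18546695729418844
hexagon [-0.  92.7] -16.7 0.0
square [  0.  -92.7] -4.5 0.0
house [ 143.6 -156.3] -15.7 290.9
bar [ -25.7 -323.9] -9.0 82.0
round [162.3 -71.9] -342.8 0.0
now [ 479.6 -193.3  112.3] t 21.5 gap 34.4
slide [64.2, 24.0, 22.3] ang [0.03, 0.05, -0.4]
```

The bar is now centred to within 1 mm, with a joint of about 24 mm, so all three lie right. Next is the weight.

>>> jog_arm(moves=[{"slide": [30,11,10],"angular": [0,0,0],"fingers": 0.45},{"slide": [60,22,20],"angular": [0,0,0],"fingers": 0.45},{"slide": [64,24,22],"angular": [0,0,-0.4],"fingers": 0.45},{"slide": [64,24,22],"angular": [0,0,-0.4],"fingers": 0.45},{"slide": [64,24,22],"angular": [0,0,-0.4],"fingers": 0.45}])

```text
clock: 21.9
tcp_pos: [0.4612, -0.257, 0.0905]
orientation: [-0.0, 0.739, -0.673, -0.001]
wrist_force: [0.8, 0.0, 0.1]
finger_gap: 0.0468
grip_force: 0.0
```

```bash
python3 -c "
from h import *
to((461,-259.3,39,275.2))
p=read_camera('side');cv2.imwrite('pics/s7.png',np.ascontiguousarray(cv2.resize(p['color'][260:400,180:340],None,fx=4,fy=4)[:,:,::-1]))"
```

```text
now [ 461.2 -257.    90.5] t 21.9 gap 46.8
slide [2.4, 0.4, 51.5] ang [0.04, 0.09, 0.15]
```

View pics/s7.png

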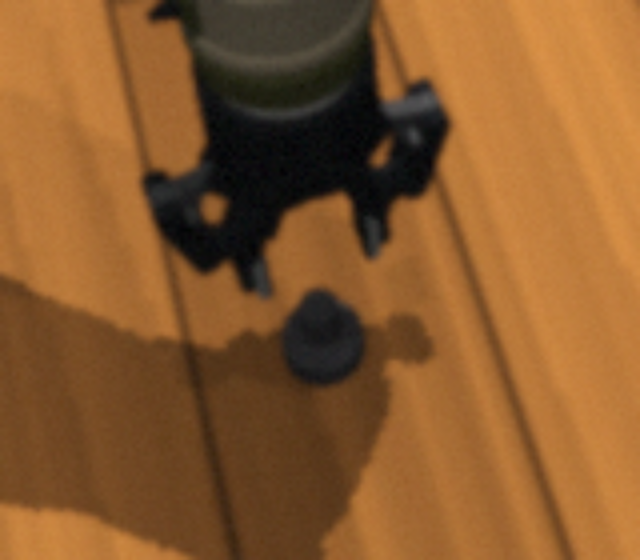

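The knob at crop (320,305) lies between the fingertips (265,290 and 375,250). I go down and close.

>>> jog_arm(moves=[{"slide": [2,0.4,25],"angular": [0,0,0],"fingers": 0.45},{"slide": [2,0.4,45],"angular": [0,0,0],"fingers": 0.45},{"slide": [2,0.4,51],"angular": [0,0,0],"fingers": 0.45},{"slide": [2,0.4,51],"angular": [0,0,0],"fingers": 0.45},{"slide": [2,0.4,51],"angular": [0,0,0],"fingers": 0.9},{"slide": [2,0.4,51],"angular": [0,0,0],"fingers": 0.9},{"slide": [2,0.4,51],"angular": [0,0,0],"fingers": 0.9},{"slide": [2,0.4,51],"angular": [0,0,0],"fingers": 0.9},{"slide": [2,0.4,51],"angular": [0,0,0],"fingers": 0.9},{"slide": [2,0.4,51],"angular": [0,0,0],"fingers": 0.9}], squeeze=60)

```text
clock: 22.78
tcp_pos: [0.4618, -0.2608, 0.041]
orientation: [-0.0, 0.739, -0.674, 0.001]
wrist_force: [-2.4, 0.8, 6.7]
finger_gap: 0.0179
grip_force: 58.6
```

```bash
python3 -c "
from h import *
to((514.2,182.6,125,275.2))"
```

```text
now [ 461.8 -260.8   41. ] t 22.8 gap 17.9
slide [-436.6, -93.4, -84.2] ang [-0.08, -0.05, 0.12]
```

>>> jog_arm(moves=[{"slide": [0,0,-25],"angular": [0,0,0],"fingers": 0.9},{"slide": [0,0,-55],"angular": [0,0,0],"fingers": 0.9},{"slide": [0,0,-84],"angular": [0,0,0],"fingers": 0.9},{"slide": [-30,-6,-84],"angular": [0,0,0],"fingers": 0.9},{"slide": [-65,-14,-84],"angular": [0,0,0],"fingers": 0.9},{"slide": [-100,-21,-84],"angular": [0,0,0],"fingers": 0.9},{"slide": [-135,-29,-84],"angular": [0,0,0],"fingers": 0.9},{"slide": [-170,-36,-84],"angular": [0,0,0],"fingers": 0.9},{"slide": [-205,-44,-84],"angular": [0,0,0],"fingers": 0.9},{"slide": [-240,-51,-84],"angular": [0,0,0],"fingers": 0.9}])

```text
clock: 23.62
tcp_pos: [0.4898, -0.0151, 0.1239]
orientation: [-0.0, 0.739, -0.674, 0.0]
wrist_force: [0.6, -0.5, -3.8]
finger_gap: 0.0178
grip_force: 59.6
```

>>> jog_arm(moves=[{"slide": [-35,-7,0],"angular": [0,0,0],"fingers": 0.9},{"slide": [-70,-15,0],"angular": [0,0,0],"fingers": 0.9},{"slide": [-105,-22,0],"angular": [0,0,0],"fingers": 0.9},{"slide": [-140,-30,0],"angular": [0,0,0],"fingers": 0.9},{"slide": [-170,-37,0],"angular": [0,0,0],"fingers": 0.9},{"slide": [-190,-41,0],"angular": [0,0,0],"fingers": 0.9},{"slide": [-196,-42,0],"angular": [0,0,0],"fingers": 0.9},{"slide": [-196,-42,0],"angular": [0,0,0],"fingers": 0.9},{"slide": [-196,-42,0],"angular": [0,0,0],"fingers": 0.9}])

```text
clock: 24.37
tcp_pos: [0.5131, 0.1819, 0.1235]
orientation: [0.0, 0.739, -0.673, -0.0]
wrist_force: [0.2, -0.4, -2.9]
finger_gap: 0.0178
grip_force: 59.6
```

```bash
python3 -c "
from h import *
to((514.3,182.8,72,275.2))
p=read_camera('side');cv2.imwrite('pics/s8.png',np.ascontiguousarray(cv2.resize(p['color'][110:260,150:350],None,fx=4,fy=4)[:,:,::-1]))"
```

```text
now [513.1 181.9 123.5] t 24.4 gap 17.8
slide [-0.8, -1.3, 51.5] ang [0.05, -0.03, 0.15]
```

View pics/s8.png

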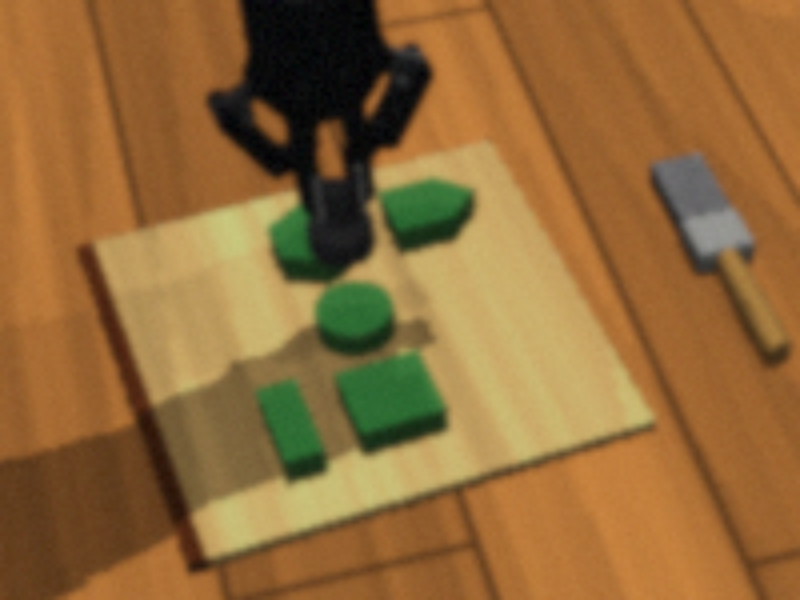

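The weight hangs upright at crop (340,230) over the round at crop (355,315). I lower it.

>>> jog_arm(moves=[{"slide": [-0.8,-1.3,20],"angular": [0,0,0],"fingers": 0.9},{"slide": [-0.8,-1.3,38],"angular": [0,0,0],"fingers": 0.9},{"slide": [-0.8,-1.3,47],"angular": [0,0,0],"fingers": 0.9},{"slide": [-0.8,-1.3,50],"angular": [0,0,0],"fingers": 0.9},{"slide": [-0.8,-1.3,51],"angular": [0,0,0],"fingers": 0.9},{"slide": [-0.8,-1.3,51],"angular": [0,0,0],"fingers": 0.9}])

```text
clock: 24.92
tcp_pos: [0.515, 0.1826, 0.0732]
orientation: [-0.0, 0.739, -0.674, 0.0]
wrist_force: [-1.0, -0.9, -3.8]
finger_gap: 0.0178
grip_force: 59.6
```

>>> jog_arm(moves=[{"slide": [0,0,0.5],"angular": [0,0,0],"fingers": 0.9},{"slide": [0,0,1],"angular": [0,0,0],"fingers": 0.9},{"slide": [0,0,1],"angular": [0,0,0],"fingers": 0.9}])

```text
clock: 25.17
tcp_pos: [0.5152, 0.1832, 0.0725]
orientation: [-0.001, 0.739, -0.674, 0.0]
wrist_force: [-0.1, 0.1, -4.3]
finger_gap: 0.0177
grip_force: 59.6
```

>>> jog_arm(moves=[{"slide": [0,0,0.5],"angular": [0,0,0],"fingers": 0.9},{"slide": [0,0,1],"angular": [0,0,0],"fingers": 0.9},{"slide": [0,0,1.5],"angular": [0,0,0],"fingers": 0.9},{"slide": [0,0,1.5],"angular": [0,0,0],"fingers": 0.9}])

```text
clock: 25.5
tcp_pos: [0.5147, 0.1832, 0.0703]
orientation: [-0.0, 0.739, -0.673, 0.0]
wrist_force: [0.6, -0.3, -3.1]
finger_gap: 0.0179
grip_force: 59.6
```

>>> jog_arm(moves=[{"slide": [0,0,0.5],"angular": [0,0,0],"fingers": 0.9},{"slide": [0,0,1],"angular": [0,0,0],"fingers": 0.9},{"slide": [0,0,1],"angular": [0,0,0],"fingers": 0.9}])

```text
clock: 25.75
tcp_pos: [0.5147, 0.1833, 0.0701]
orientation: [-0.0, 0.739, -0.673, 0.0]
wrist_force: [-2.2, -0.1, 4.6]
finger_gap: 0.0176
grip_force: 60.3
```

Contact. I release, rise and move away to look.

>>> jog_arm(moves=[{"slide": [0,0,0],"angular": [0,0,0],"fingers": 0.5},{"slide": [0,0,0],"angular": [0,0,0],"fingers": 0.5},{"slide": [0,0,0],"angular": [0,0,0],"fingers": 0.5},{"slide": [0,0,0],"angular": [0,0,0],"fingers": 0.5},{"slide": [0,0,-20],"angular": [0,0,0],"fingers": 0.5},{"slide": [0,0,-50],"angular": [0,0,0],"fingers": 0.5},{"slide": [0,0,-85],"angular": [0,0,0],"fingers": 0.5},{"slide": [40,0,-90],"angular": [0,0,0],"fingers": 0.5},{"slide": [80,0,-90],"angular": [0,0,0],"fingers": 0.5},{"slide": [120,0,-90],"angular": [0,0,0],"fingers": 0.5}])

```text
clock: 26.58
tcp_pos: [0.5267, 0.0631, 0.1606]
orientation: [-0.001, 0.74, -0.673, 0.001]
wrist_force: [0.7, 0.4, 0.0]
finger_gap: 0.0423
grip_force: 0.0
```

>>> jog_arm(moves=[{"slide": [40,0,0],"angular": [0,0,0],"fingers": 0.5},{"slide": [80,0,0],"angular": [0,0,0],"fingers": 0.5},{"slide": [120,0,0],"angular": [0,0,0],"fingers": 0.5},{"slide": [160,0,0],"angular": [0,0,0],"fingers": 0.5},{"slide": [200,0,0],"angular": [0,0,0],"fingers": 0.5},{"slide": [200,0,0],"angular": [0,0,0],"fingers": 0.5},{"slide": [200,0,0],"angular": [0,0,0],"fingers": 0.5}])

```text
clock: 27.17
tcp_pos: [0.5445, -0.1379, 0.159]
orientation: [-0.0, 0.738, -0.675, 0.0]
wrist_force: [-0.5, 0.7, -0.1]
finger_gap: 0.0428
grip_force: 0.0
```

```bash
python3 chk.py | head -9; python3 - <<'E'
from h import *
p=read_camera('top'); q=read_camera('side')
A=cv2.resize(p['color'][220:360,120:270],(400,373),interpolation=cv2.INTER_CUBIC); B=cv2.resize(q['color'][140:260,160:289],(400,373),interpolation=cv2.INTER_CUBIC)
cv2.imwrite('pics/fin.png',np.ascontiguousarray(np.hstack([A,B])[:,:,::-1]))
for s,t in((p,'weight'),(q,'weight')): print([np.round(at(s,d['point'],.029)[:2]*1e3,1) for d in tip_of(t,s)[:2]])
E
```

```text
top yaw 5.13 c [512.7 181.8] d 0.16038675573403466
hexagon [ 0.  80.2] -1.9 14.1
square [  0.  -80.2] -0.4 25.8
house [82.7 80.5] -1.1 9.3
bar [-64.1 -80.1] -0.5 17.6
round [  71.8 -128.4] 36.9 0.0
weight [ 483. -122.] yaw -68.8 cost 0.0
22 0.0
side yaw 5.6 c [511.6 185.3] d 0.16008898365469096
[array([514.1, 179.9])]
[array([507.7, 180.6])]
```

View pics/fin.png

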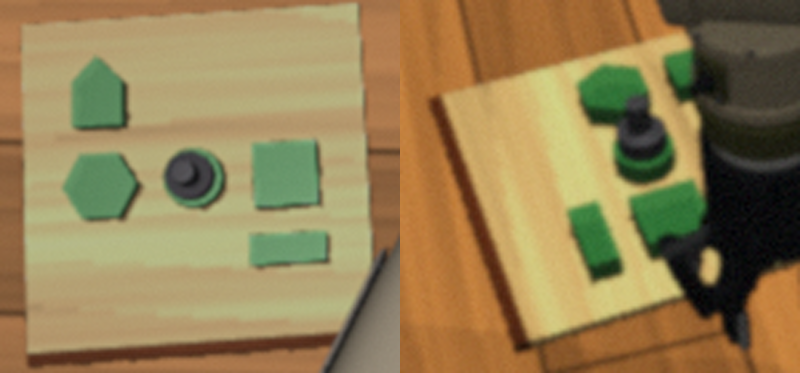

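```bash
python3 - <<'E'
from h import *
p=read_camera('top'); S["weight"]=S["round"]*21/26
x=(.514,.182); dk=(p["color"].max(2)<85).astype(float); C=proj(p,[*x,.04]).astype(int)
m=np.zeros_like(dk); m[C[1]-16:C[1]+16,C[0]-16:C[0]+16]=1
for v in(80,100):
    show("weight",fit(p,"weight",x,.029,[0],h=.018,m=((p["color"][:,:,1]<v)*m).astype(float)))
E
```

```text
weight [513.9 181.1] yaw 5.8 cost 29.4
weight [514.2 181.3] yaw 13.4 cost 21.41
```

The weight stands within 1 mm of the round's centre. The finished board matches the task, so I hand in.

```bash
python3 -c "
from workcell import *
print(hand_in())"
```

```text
the job is handed in; nothing more can be done
None
```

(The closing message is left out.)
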